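# Index a coupling hub against its spring plunger and clamp it

### The arm

A 6-joint arm with a two-finger parallel gripper is mounted at the origin on the work surface. World frame = base frame: x ahead of the robot, y to its left, z up, the work surface at z = 0. Lengths are in m, angles in rad, forces in N, time in s.
With the tool pointing down it reaches from about 0.375 to 0.9 m from the base axis. Payload 3.1 kg.
Tool frame: the origin (TCP) lies between the finger pads; the fingertips stand manip.finger_overhang ahead of it and the grasp point (between the pads) lies 5 mm behind it (manip.finger_overhang is the distance from the TCP to the fingertips, in m); z points along the fingers, y is the line along which they close (so a half turn about z gives the same grasp; the last joint's range is limited). The gripper opens to 85 mm and grips with 20 to 120 N. Pads are 22 mm wide; open, the fingers measure 114 mm over their backs; the gripper's body (76 mm by 85 mm) begins 54 mm behind the grasp point. The pads swing forward as they close: fully open they stand 13 mm farther back than shut.
Start: joints at [-1.361, 0.527, 1.433, -0, 1.181, -0.178], TCP at [0.236, -0.579, 0.245] pointing down, gripper open.
Joint ranges: [-3.08, 3.08], [-0.75, 2.2], [0.22, 2.44], [-1.43, 4.57], [0, 2.65], [-2.85, 2.85]. Speed limits (rad/s): [2.79, 2.79, 3.14, 3.14, 3.14, 3.14].

### API

Orientations are given as a unit quaternion [x, y, z, w].
In Python, from station import manip gives the robot as it stands.
- The arm moves only by the tool drive_tool, never from a script. Its argument "plan" is a list of rows, each a list of 7 numbers: the shift along the tool's x, y, z in m, then the turn, a rotation vector about the tool's x, y, z in degrees, then the opening, from -1 (shut) to 1 (fully open). In form: [[x, y, z, wx, wy, wz, gripper], ...]. A call has 1 to 10 rows; each row shifts and turns the commanded pose from where the row before left it, along the tool's axes as they then stand; what a row does not reach is not made up. A row lasts 1/10 s, in which the tool goes at most 50 mm and 8.59 degrees, less where a joint would pass 70% of its speed; a pose out of reach is approached as far as the arm can. A call is refused whole if a number of a shift passes 0.05 or a number of a turn 8.59, either way. A call with a gripper value outside its range is refused whole. The fingers move at their own pace and stop on an object; "newtons" is the grip in N (left out, the last holds). Time passes only in rows, so rows that do not move let the fingers close. It gives the time, the measured TCP pose, the force, the opening and the grip force at its end, in the units of the state.
- manip.sense(): the state, without advancing time (a new reading comes with each control period).
- manip.snapshot(name): name is "scene" or "top"; returns a dict with "image" (480x640x3 uint8, red, green, blue), "z_map" (480x640 float32, m along the optical axis (not along the pixel's ray), 0 where there is no reading), "fov_y" (degrees; the focal length in pixels is half the picture's height over the tangent of half this angle, whatever the lens; pixels are square), "cx", "cy" (the principal point, pixels), "extrinsics" (4x4, takes a point from camera to world coordinates). Camera axes: x right, y up, looking along -z (the intrinsics and any distortion apply to the point x, -y, -z); pixel columns grow to the right and rows downward; lengths in m; the calibration is good to about 2 mm. A picture is of the moment at which its call begins.
- manip.sign_off(): hands the job in; it is judged then, once.
The state is a dict: "t": time; "q": joint angles; "qd": joint speeds; "tau": joint torques, N m; "tcp_pos": TCP position; "tool_rot": TCP orientation; "force": force on the tool from outside, world axes, zero at the start; "ft_torque": the same for the moment, N m; "finger_gap": opening from 0.0 (shut) to 1.0 (fully open); "gripper_force": force on a finger pad.
Only numpy, scipy, OpenCV 4.12 (cv2) and the standard library are available. Lean on these libraries where they do the work, as an engineer would, in place of code of your own. Each camera call takes 0.05 s, during which the arm holds its last target. There are 200 camera calls.

### The job

In the fixture on the bench, turn the aluminium coupling hub on its spindle by pushing its lugs round until the spring plunger drops into the notch in its rim. Go on leaning on the lug with about 12 N for half a second or more, so that the notch's flank bears on the plunger and proves it is holding, but be gentle: never put more than 20 N on the hub. Then slide the clamp strap fully in over the hub's rim, leave the hub locked and lying flat on its seat, let go of everything, and leave the other things on the bench where they are.

Things in the scene. Friction and masses are not known exactly. Their poses are not given: they have to be found in the camera images.
- hub: Loose aluminium coupling hub, 0.3 to 0.7 kg, turning on the spindle (0.8 mm play). Flange 110 mm in diameter, 12 mm thick; boss 44 mm in diameter; three lugs; boss and lugs 34 mm high overall. Origin: centre of the underside; z up; x points out through its one rim notch (15 mm wide, 11 mm deep). Lugs at 60, 180 and 300 degrees from x. It is oiled: turning takes 1 to 5 N at a lug.
- lug (a point): Middle of the top of the hub's lug at 60 degrees from its notch, 37 mm off the axis, 34 mm above the hub's underside (49 mm above the bench). Each of the three alike lugs is a radial block 21 to 53 mm off the axis, 18 mm wide across and standing 22 mm above the flange.
- fixture: Fixed grey base plate, x -80 to 125 mm, y -80 to 135 mm, top 15 mm above the bench, where the hub rests. Origin: on the spindle's axis at bench height. The plunger block stands on its +x side, 64 to 102 mm from the axis, up to 30 mm above the bench, nose towards the spindle. It was set by hand: its bearing from the spindle is the x axis only to within 0.1 rad; find it by feel or sight.
- spindle_top (a point): Top of the fixed upright spindle, 22.4 mm in diameter, on its axis, 60 mm above the bench.
- plunger (a joint): Spring plunger sliding towards the spindle (m): about 0 with its nose riding on the hub's rim, 0.009 when dropped into the notch (short of its floor). Nose 12 mm wide, straight-sided, 17 to 25 mm above the bench, spring about 3 N. It drops in at once when the notch comes before it, with 1.5 mm of play either side, and then stops the hub turning either way.
- clamp (a joint): Clamp strap sliding towards the spindle (m), at a bearing of 110 degrees from the fixture's x (towards +y): 0 fully out, 0.028 home against its stop, its tip then 17 mm over the hub's flange. Steel, 24 mm wide, 29.5 to 35.5 mm above the bench, tip 66 mm from the axis when out. Takes about 3 N to slide and stays where it is left.
- clamp_knob (a point): Centre of the top of the strap's black knob: an upright round post, 18 mm in diameter, 35.5 to 61.5 mm above the bench, 100 mm from the spindle's axis when the clamp is out, 72 mm when home. Push it straight towards the spindle, or take it from above.
Things that resemble listed ones, but are neither listed nor needed, are in the scene too. What is meant by the hub is not brown, green or yellow, and is the larger of those in its own colour.

How it is judged:
On the way, in this order (a step that is already met when the one before it is completed fails the run):
1. the plunger is in the notch and the notch's flank is pressed against it (over 3 N) for a quarter of a second (value of joint plunger above 0.006 m and contact force between plunger and hub above 3 N), for 0.25 s.
2. the clamp strap is fully home (value of joint clamp above 0.025 m), for 0.2 s.
At the end, for the whole second after the job is handed in: The plunger is in the notch (its joint over 0.006), the clamp strap is home (its joint over 0.025), and the hub lies at rest on the spindle (within 4 mm), flat (within 0.05 rad) and down on its seat (within 3 mm) (value of joint plunger above 0.006 m and value of joint clamp above 0.025 m and horizontal distance between hub and fixture below 0.004 m and z of hub in the frame of fixture below 0.018 m and angle between hub's own z axis and vertical below 0.05 rad and linear speed of hub below 0.01 m/s); the robot touches nothing.
It fails at once if the robot puts more than 20 N on the hub (contact force between any of the fingers, the arm and hub above 20 N).
It fails at once if a bystander is moved by more than 15 mm (distance of any of bolt, screwdriver, wrench, hammer, bearing_ring, oil_can, wood_block, brush from where it was at the start of the episode above 0.015 m).
It also fails if it takes over 64 s, if anything falls off the work surface, if the arm or the gripper's body presses on something with over 40 N, if the wrist force passes 120 N, or if a joint passes its speed limit or range.

## Working session

There is one attempt and no reset: what is moved stays moved. The work goes in short steps, Python scripts to look and compute and a tool call to move; the robot and the scene stay as the last step left them, time stands still between calls to the robot, and variables do not carry over. Pictures are saved under pics/ and viewed, at most 12 in all, crops included, and the job is handed in when it is done.

Besides the shell and the picture viewer there is one more tool, called after ">>>" by a JSON object that holds its "op" and its "data". drive_tool: Moves the arm, as the interface text tells. Its arguments: {"type":"object","properties":{"plan":{"type":"array"},"newtons":{"type":"number"}},"required":["plan"]}

```bash
mkdir -p pics; ls; python3 - <<'E'
from station import manip
import cv2,numpy as np
for n in("scene","top"):
    s=manip.snapshot(n); cv2.imwrite(f"pics/{n}0.png",s["image"][:,:,::-1]); np.savez(f"{n}0.npz",**s)
    print(n,s["fov_y"],s["cx"],s["cy"],s["extrinsics"].round(3).tolist(),[k for k in s])
print(manip.sense(),manip.finger_overhang)
E
```

```text
pics
scene 56.972985494522426 318.9960581043456 229.08392946428685 [[-0.495, -0.449, 0.744, 0.959], [0.869, -0.253, 0.426, 0.297], [-0.003, 0.857, 0.515, 0.412], [0.0, 0.0, 0.0, 1.0]] ['image', 'z_map', 'fov_y', 'cx', 'cy', 'extrinsics']
top 49.156340088356565 307.3700342877046 231.92083961679052 [[-0.001, 0.996, -0.086, 0.412], [-1.0, -0.001, 0.005, 0.045], [0.005, 0.086, 0.996, 0.892], [0.0, 0.0, 0.0, 1.0]] ['image', 'z_map', 'fov_y', 'cx', 'cy', 'extrinsics']
{'t': 0.1, 'q': array([-1.36150684e+00,  5.28356717e-01,  1.43376467e+00,  4.76747353e-05,
        1.18141031e+00, -1.78508813e-01]), 'qd': array([-0.00054779, -0.00177027, -0.00301091, -0.00086676,  0.00020778,
        0.000776  ]), 'tau': array([-1.16852341e-03, -4.43304563e+01, -1.78586304e+01, -2.57857437e-04,
        3.91297144e-03, -3.74277164e-06]), 'tcp_pos': array([ 0.2362494 , -0.57796893,  0.2444446 ]), 'tool_rot': array([ 9.81261670e-01,  1.92677438e-01,  7.12088072e-06, -9.69746644e-04]), 'force': array([-0.36330903,  0.95052331,  0.11471917]), 'ft_torque': array([-0.0135402 ,  0.07522691,  0.01353562]), 'gripper_force': 0.0, 'finger_gap': 0.9973239102892814} 0.014
```

View pics/scene0.png

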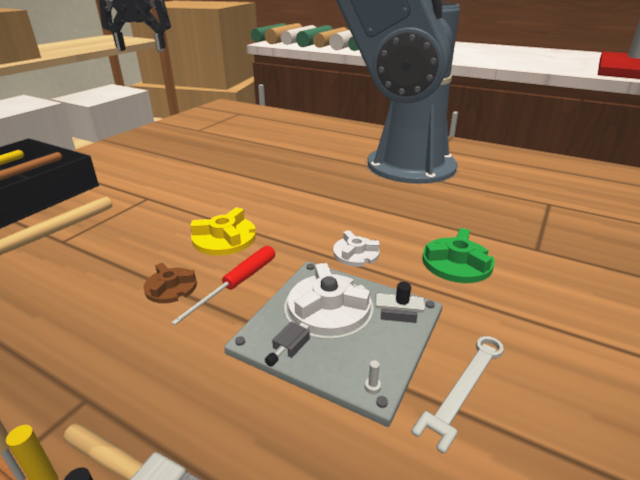

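View pics/top0.png

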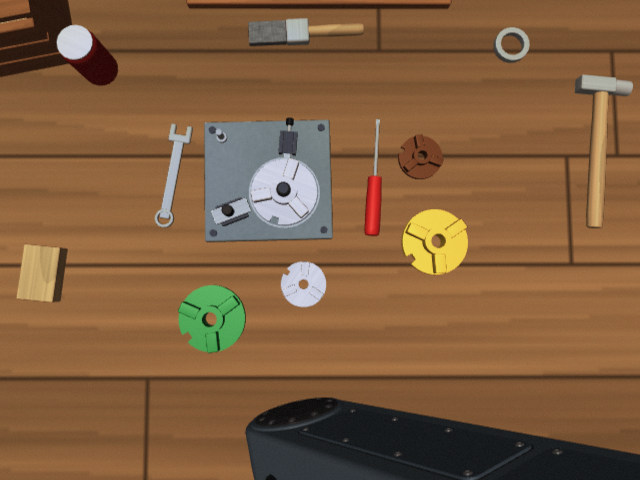

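The scene shows three groups:
- **Hub candidates:** silver at top (284,190) on the fixture, small silver (303,284), green (211,319), yellow (435,242) and brown (421,157). The one on the fixture spindle is the larger silver one, so it fits.
- **Fixture parts:** the plunger block is at (288,143) and the clamp knob at (228,210). The post at (221,135) is a decoy.
- **Notch:** it looks to be near (275,219).

I'll confirm with a crop and measure.

```bash
cat > h.py <<'E'
import numpy as np,cv2
def ray(s,uv,z):
    f=240/np.tan(np.radians(float(s["fov_y"]))/2); E=s["extrinsics"]
    uv=np.atleast_2d(np.array(uv,float))
    d=np.c_[(uv[:,0]-s["cx"])/f,-(uv[:,1]-s["cy"])/f,-np.ones(len(uv))]@E[:3,:3].T
    return E[:3,3]+d*((z-E[2,3])/d[:,2])[:,None]
def proj(s,P):
    f=240/np.tan(np.radians(float(s["fov_y"]))/2); E=s["extrinsics"]
    c=(np.atleast_2d(P)-E[:3,3])@E[:3,:3]
    return np.c_[s["cx"]-f*c[:,0]/c[:,2],s["cy"]+f*c[:,1]/c[:,2]]
E
python3 - <<'E'
from h import *
s=dict(np.load("top0.npz")); im=s["image"]
hsv=cv2.cvtColor(im,cv2.COLOR_RGB2HSV)
def blobs(m,box,amin):
    k=np.zeros_like(m);x0,y0,x1,y1=box;k[y0:y1,x0:x1]=m[y0:y1,x0:x1]
    c,_=cv2.findContours(k,cv2.RETR_EXTERNAL,cv2.CHAIN_APPROX_NONE)
    return sorted([q for q in c if cv2.contourArea(q)>amin],key=cv2.contourArea)[::-1]
box=(195,110,345,250)
dark=((hsv[...,2]<60)*255).astype(np.uint8)
for q in blobs(dark,box,20):
    r=cv2.minAreaRect(q);print("dark",np.round(r[0],1),np.round(r[1],1),r[2],ray(s,r[0],.0600).round(4))
pl=((hsv[...,1]<70)*255).astype(np.uint8)
q=blobs(pl,box,3000)[0];r=cv2.minAreaRect(q);b=cv2.boxPoints(r);print("plate",r,ray(s,b,.015).round(4).tolist())
wh=((hsv[...,1]<40)&(hsv[...,2]>165)).astype(np.uint8)*255
for q in blobs(wh,(240,150,325,232),500):
    (c,R)=cv2.minEnclosingCircle(q);print("hub",c,R,ray(s,c,.027))
f=240/np.tan(np.radians(float(s["fov_y"]))/2)
print("depth hub z at",[ (u,v,(lambda p:p)(s["z_map"][v,u])) for u,v in((284,190),(303,284))])
cv2.imwrite("pics/crop1.png",cv2.resize(im[110:250,195:345,::-1],None,fx=5,fy=4.2857*5/4.2857*0.8,interpolation=cv2.INTER_CUBIC) if 0 else cv2.resize(im[115:250,200:340,::-1],None,fx=4.4,fy=4.4,interpolation=cv2.INTER_CUBIC))
E
```

```text
dark [227.3 209.8] [12.7  9.2] 45.0 [[0.5187 0.1688 0.06  ]]
dark [283.  189.5] [13. 12.] 90.0 [[0.5514 0.08   0.06  ]]
dark [289.5 121.5] [7. 7.] 90.0 [[0.6627 0.0697 0.06  ]]
plate ((267.1702575683594, 179.1507110595703), (121.27515411376953, 127.20204162597656), 88.63607025146484) [[0.6789, 0.2202, 0.015], [0.6842, 0.003, 0.015], [0.4762, -0.0008, 0.015], [0.4714, 0.2121, 0.015]]
hub (284.0, 190.5) 36.840972900390625 [[0.55521161 0.07966224 0.027     ]]
depth hub z at [(284, 190, np.float32(0.83760774)), (303, 284, np.float32(0.8867602))]
```

View pics/crop1.png

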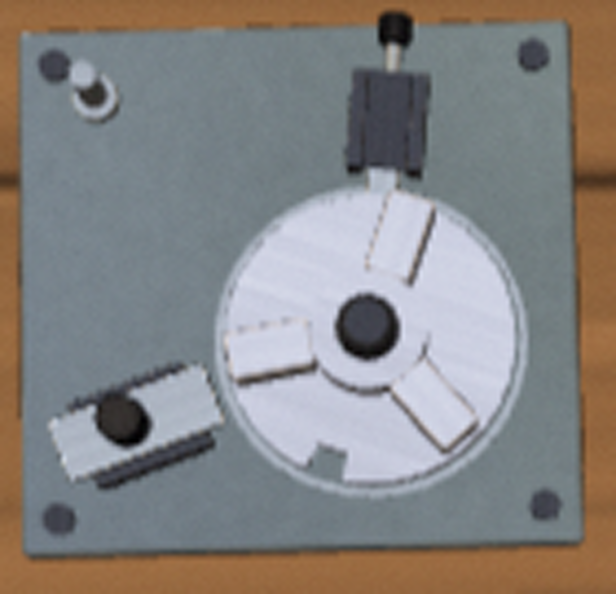

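The crop shows the larger silver hub on the dark-topped spindle at crop (367,326). The notch is at (328,459), lugs at (402,237), (270,350) and (437,410), the plunger nose at (382,180), and the strap with its knob at (122,418). The plain pin at (90,90) is a decoy. Next I'll compute bearings.

```bash
python3 - <<'E'
from h import *
s=dict(np.load("top0.npz"))
A=np.array([.554,.080])
for n,uv,z in(("spindle",(367,326),.06),("notch",(328,459),.027),("lugA",(402,237),.049),("lugB",(270,350),.049),("lugC",(437,410),.049),("nose",(382,180),.025),("plblk",(389,120),.030),("knob",(122,415),.0615),("straptip",(210,388),.0355)):
    p=ray(s,[200+uv[0]/4.4,115+uv[1]/4.4],z)[0]
    d=p[:2]-A; print(n,p.round(4),"r",np.hypot(*d).round(4),"brg",np.degrees(np.arctan2(d[1],d[0])).round(1))
# second view: spindle top, dark blob
s=dict(np.load("scene0.npz"))
print("scene spindle",ray(s,(329,284),.06),"knob",ray(s,(403,286),.0615))
T=np.array([.547,.039]);y=np.radians(22.2)
d=T-[.2362,-.578];print("tool shift",d@[np.cos(y),np.sin(y)],d@[np.sin(y),-np.cos(y)])
E
```

```text
spindle [0.552  0.0793 0.06  ] r 0.0021 brg -160.4
notch [0.5069 0.0952 0.027 ] r 0.0495 brg 162.1
lugA [0.5872 0.0669 0.049 ] r 0.0357 brg -21.6
lugB [0.545  0.1155 0.049 ] r 0.0366 brg 104.3
lugC [0.5226 0.0539 0.049 ] r 0.0408 brg -140.3
nose [0.6142 0.0752 0.025 ] r 0.0604 brg -4.6
plblk [0.6363 0.0724 0.03  ] r 0.0826 brg -5.3
knob [0.5192 0.1679 0.0615] r 0.0945 brg 111.6
straptip [0.5327 0.1389 0.0355] r 0.0627 brg 109.8
scene spindle [[0.56317674 0.08518985 0.06      ]] knob [[0.52235616 0.16948609 0.0615    ]]
tool shift 0.5208883432259406 -0.45382923428458716
```

>>> {"op": "drive_tool", "data": {"plan": [[0.0347,-0.0303,0,0,0,0,-1],[0.0347,-0.0303,0,0,0,0,-1],[0.0347,-0.0303,0,0,0,0,-1],[0.0347,-0.0303,0,0,0,0,-1],[0.0347,-0.0303,0,0,0,0,-1],[0.0347,-0.0303,0,0,0,0,-1],[0.0347,-0.0303,0,0,0,0,-1],[0.0347,-0.0303,0,0,0,0,-1],[0.0347,-0.0303,0,0,0,0,-1],[0.0347,-0.0303,0,0,0,0,-1]]}}

```text
t: 1.1
tcp_pos: [0.4434, -0.165, 0.2452]
tool_rot: [0.981, 0.193, -0.0, -0.0]
force: [1.5, 0.1, -0.2]
finger_gap: -0.001
gripper_force: 0.0
```

>>> {"op": "drive_tool", "data": {"plan": [[0.0347,-0.0303,0,0,0,0,-1],[0.0347,-0.0303,0,0,0,0,-1],[0.0347,-0.0303,0,0,0,0,-1],[0.0347,-0.0303,0,0,0,0,-1],[0.0347,-0.0303,0,0,0,0,-1],[0,0,0,0,0,-8.2,-1],[0,0,0,0,0,-8.2,-1],[0,0,0,0,0,-8.2,-1],[0,0,0,0,0,-8.2,-1],[0,0,0,0,0,-8.2,-1]]}}

```text
t: 2.1
tcp_pos: [0.546, 0.0392, 0.2449]
tool_rot: [0.85, 0.527, -0.0, -0.0]
force: [0.1, -0.5, -0.7]
finger_gap: 0.002
gripper_force: 0.0
```

>>> {"op": "drive_tool", "data": {"plan": [[0,0,0,0,0,-8.2,-1],[0,0,0,0,0,-8.2,-1],[0,0,0,0,0,-8.2,-1],[0,0,0,0,0,-8.2,-1],[0,0,0,0,0,-8.2,-1],[0,0,0,0,0,-8.2,-1],[0,0,0,0,0,-8.2,-1],[0,0,0,0,0,-8.2,-1],[0,0,0,0,0,-8.2,-1],[0,0,0,0,0,-8.2,-1]]}}

```text
t: 3.1
tcp_pos: [0.546, 0.0391, 0.2449]
tool_rot: [0.296, 0.955, -0.0, -0.001]
force: [-0.0, 0.1, -0.5]
finger_gap: 0.003
gripper_force: 0.0
```

>>> {"op": "drive_tool", "data": {"plan": [[0,0,0,0,0,-8.2,-1],[0,0,0,0,0,-8.2,-1],[0,0,0,0,0,-8.2,-1],[0,0,0.03,0,0,0,-1],[0,0,0.03,0,0,0,-1],[0,0,0.03,0,0,0,-1],[0,0,0.03,0,0,0,-1],[0,0,0,0,0,0,-1],[0,0,0,0,0,0,-1],[0,0,0,0,0,0,-1]]}}

```text
t: 4.1
tcp_pos: [0.5474, 0.0389, 0.1267]
tool_rot: [0.089, 0.996, -0.0, 0.001]
force: [1.3, 0.1, 0.2]
finger_gap: 0.002
gripper_force: 0.0
```

>>> {"op": "drive_tool", "data": {"plan": [[0,0,0.03,0,0,0,-1],[0,0,0.02,0,0,0,-1],[0,0,0,0,0,0,-1]]}}

```text
t: 4.4
tcp_pos: [0.5457, 0.0391, 0.0749]
tool_rot: [0.089, 0.996, 0.0, -0.001]
force: [-0.8, -0.0, 1.1]
finger_gap: -0.003
gripper_force: 0.0
```

```bash
python3 - <<'E'
from station import manip
import cv2
a=manip.snapshot("scene")["image"][210:410,210:460,::-1]
b=manip.snapshot("top")["image"][110:250,195:345,::-1]
cv2.imwrite("pics/c2.png",cv2.hconcat([cv2.resize(a,(500,400)),cv2.resize(b,(300,280)).__class__ and cv2.copyMakeBorder(cv2.resize(b,(300,280)),0,120,0,0,0)]))
E
```

```text
(no output)
```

View pics/c2.png

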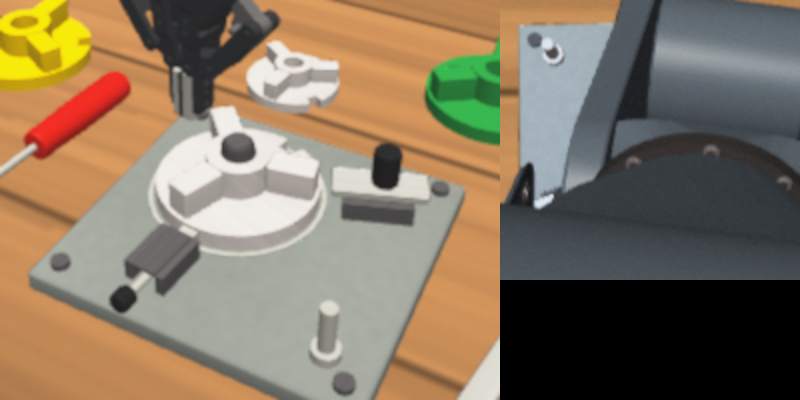

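The picture shows the closed fingers at crop (190,95), over the gap between the two rear lugs and clear of everything. I'll descend, then creep to contact.

>>> {"op": "drive_tool", "data": {"plan": [[0,0,0.015,0,0,0,-1],[0,0,0.012,0,0,0,-1],[0,0,0,0,0,0,-1],[0.0015,0,0,0,0,2,-1],[0.0015,0,0,0,0,2,-1],[0.0015,0,0,0,0,2,-1]]}}

```text
t: 5.1
tcp_pos: [0.5425, 0.0399, 0.0492]
tool_rot: [0.141, 0.99, 0.0, 0.001]
force: [0.9, 0.3, -0.4]
finger_gap: 0.0
gripper_force: 0.3
```

>>> {"op": "drive_tool", "data": {"plan": [[0.0015,0,0,0,0,2,-1],[0.0015,0,0,0,0,2,-1],[0.0015,0,0,0,0,2,-1],[0.0015,0,0,0,0,2,-1],[0.0015,0,0,0,0,2,-1],[0.0015,0,0,0,0,2,-1]]}}

```text
t: 5.7
tcp_pos: [0.5358, 0.0425, 0.0494]
tool_rot: [0.244, 0.97, 0.0, 0.003]
force: [1.4, -1.3, -1.8]
finger_gap: 0.004
gripper_force: 1.3
```

>>> {"op": "drive_tool", "data": {"plan": [[0.0029,0.0001,0,0,0,4,-1],[0.0029,0.0001,0,0,0,4,-1],[0.0029,0.0001,0,0,0,4,-1],[0.0029,0.0001,0,0,0,4,-1],[0.0029,0.0001,0,0,0,4,-1],[0.0029,0.0001,0,0,0,4,-1]]}}

```text
t: 6.3
tcp_pos: [0.5222, 0.0537, 0.0494]
tool_rot: [0.441, 0.898, 0.0, 0.002]
force: [0.7, -2.6, -1.8]
finger_gap: 0.001
gripper_force: 1.2
```

```bash
python3 - <<'E'
from station import manip
import cv2
a=manip.snapshot("scene")["image"][210:410,210:460,::-1]
cv2.imwrite("pics/c3.png",cv2.resize(a,(500,400)))
E
```

```text
(no output)
```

View pics/c3.png

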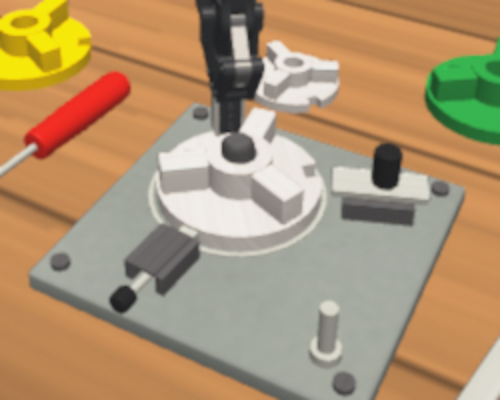

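The hub is turning: the notch is now at crop (310,172) and the finger is behind the lug. I'll continue the arc.

>>> {"op": "drive_tool", "data": {"plan": [[0.0029,0.0001,0,0,0,4,-1],[0.0029,0.0001,0,0,0,4,-1],[0.0029,0.0001,0,0,0,4,-1],[0.0029,0.0001,0,0,0,4,-1],[0.0029,0.0001,0,0,0,4,-1],[0.0029,0.0001,0,0,0,4,-1],[0.0029,0.0001,0,0,0,4,-1],[0.0029,0.0001,0,0,0,4,-1],[0.0029,0.0001,0,0,0,4,-1],[0.0029,0.0001,0,0,0,4,-1]]}}

```text
t: 7.35
tcp_pos: [0.5122, 0.0809, 0.0492]
tool_rot: [0.721, 0.693, 0.0, 0.001]
force: [-0.6, -3.6, 1.8]
finger_gap: 0.002
gripper_force: 1.5
```

>>> {"op": "drive_tool", "data": {"plan": [[0.0029,0.0001,0,0,0,4,-1],[0.0029,0.0001,0,0,0,4,-1],[0.0029,0.0001,0,0,0,4,-1],[0.0029,0.0001,0,0,0,4,-1],[0.0029,0.0001,0,0,0,4,-1],[0.0029,0.0001,0,0,0,4,-1],[0.0029,0.0001,0,0,0,4,-1],[0.0029,0.0001,0,0,0,4,-1],[0.0029,0.0001,0,0,0,4,-1]]}}

```text
t: 8.25
tcp_pos: [0.5189, 0.1054, 0.0488]
tool_rot: [0.9, 0.436, -0.002, -0.001]
force: [-2.7, -1.5, 1.5]
finger_gap: -0.001
gripper_force: 1.6
```

```bash
python3 - <<'E'
from station import manip
import cv2
a=manip.snapshot("scene")["image"][210:410,210:460,::-1]
cv2.imwrite("pics/c4.png",cv2.resize(a,(500,400)))
E
```

```text
(no output)
```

View pics/c4.png

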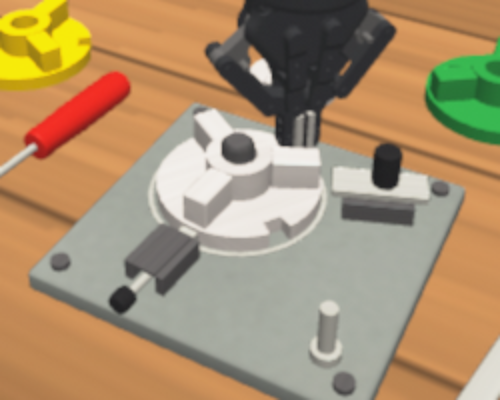

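The notch is now at crop (283,230), roughly 60° short of the plunger nose at (188,235). I'll go 40° more, then slow down.

>>> {"op": "drive_tool", "data": {"plan": [[0.0029,0.0001,0,0,0,4,-1],[0.0029,0.0001,0,0,0,4,-1],[0.0029,0.0001,0,0,0,4,-1],[0.0029,0.0001,0,0,0,4,-1],[0.0029,0.0001,0,0,0,4,-1],[0.0029,0.0001,0,0,0,4,-1],[0.0029,0.0001,0,0,0,4,-1],[0.0029,0.0001,0,0,0,4,-1],[0.0029,0.0001,0,0,0,4,-1],[0.0029,0.0001,0,0,0,4,-1]]}}

```text
t: 9.3
tcp_pos: [0.543, 0.1211, 0.0485]
tool_rot: [0.995, 0.103, -0.002, -0.001]
force: [-1.7, 2.0, 0.4]
finger_gap: -0.002
gripper_force: 1.5
```

>>> {"op": "drive_tool", "data": {"plan": [[0.0011,0,0,0,0,1.5,-1],[0.0011,0,0,0,0,1.5,-1],[0.0011,0,0,0,0,1.5,-1],[0.0011,0,0,0,0,1.5,-1]]}}

```text
t: 9.7
tcp_pos: [0.5488, 0.1215, 0.0484]
tool_rot: [0.999, 0.05, -0.0, -0.0]
force: [-2.5, 2.4, 0.5]
finger_gap: -0.0
gripper_force: 1.6
```

```bash
python3 - <<'E'
from station import manip
import cv2
a=manip.snapshot("scene")["image"][210:410,210:460,::-1]
cv2.imwrite("pics/c5.png",cv2.resize(a,(500,400)))
E
```

```text
(no output)
```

View pics/c5.png

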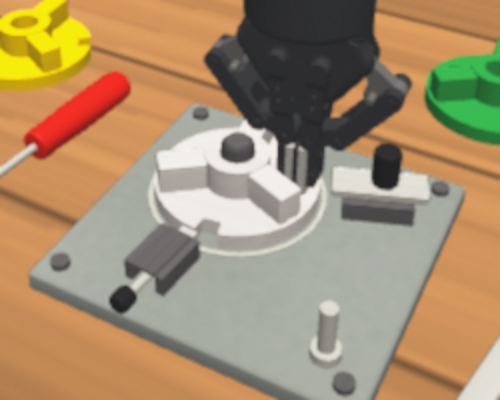

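The notch at crop (208,228) is about 15° short of the nose at (190,233). I'll creep from here.

>>> {"op": "drive_tool", "data": {"plan": [[0.0007,0,0,0,0,1,-1],[0.0007,0,0,0,0,1,-1],[0.0007,0,0,0,0,1,-1],[0.0007,0,0,0,0,1,-1],[0.0007,0,0,0,0,1,-1],[0.0007,0,0,0,0,1,-1],[0.0007,0,0,0,0,1,-1],[0,0,0,0,0,0,-1]]}}

```text
t: 10.55
tcp_pos: [0.5543, 0.1214, 0.0483]
tool_rot: [1.0, -0.011, 0.0, 0.0]
force: [-2.1, 2.5, 0.7]
finger_gap: 0.002
gripper_force: 1.1
```

```bash
python3 - <<'E'
from station import manip
import cv2
a=manip.snapshot("scene")["image"][290:390,250:375,::-1]
cv2.imwrite("pics/c6.png",cv2.resize(a,(500,400),interpolation=cv2.INTER_CUBIC))
E
```

```text
(no output)
```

View pics/c6.png

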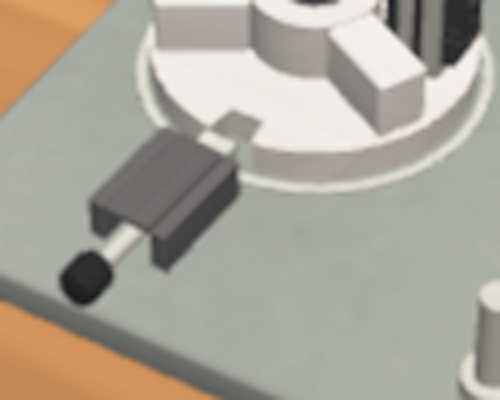

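The notch mouth, near crop (240,130), is still a few mm right of the nose at (218,143). I'll use fine steps now.

>>> {"op": "drive_tool", "data": {"plan": [[0.0004,0,0,0,0,0.5,-1],[0.0004,0,0,0,0,0.5,-1],[0.0004,0,0,0,0,0.5,-1],[0.0004,0,0,0,0,0.5,-1],[0,0,0,0,0,0,-1]]}}

```text
t: 11.1
tcp_pos: [0.5561, 0.1212, 0.0484]
tool_rot: [1.0, -0.028, 0.001, 0.0]
force: [-0.2, -0.2, -0.5]
finger_gap: 0.003
gripper_force: 0.4
```

>>> {"op": "drive_tool", "data": {"plan": [[0.0004,0,0,0,0,0.5,-1],[0.0004,0,0,0,0,0.5,-1],[0.0004,0,0,0,0,0.5,-1],[0,0,0,0,0,0,-1]]}}

```text
t: 11.5
tcp_pos: [0.557, 0.1213, 0.0484]
tool_rot: [0.999, -0.041, 0.0, 0.0]
force: [-0.5, 0.8, -0.1]
finger_gap: -0.002
gripper_force: 0.3
```

>>> {"op": "drive_tool", "data": {"plan": [[0.0003,0,0,0,0,0.4,-1],[0.0003,0,0,0,0,0.4,-1],[0,0,0,0,0,0,-1]]}}

```text
t: 11.8
tcp_pos: [0.5572, 0.1213, 0.0483]
tool_rot: [0.999, -0.048, -0.0, 0.0]
force: [-0.6, 0.1, 0.3]
finger_gap: 0.002
gripper_force: 0.5
```

```bash
python3 - <<'E'
from station import manip
import cv2
a=manip.snapshot("scene")["image"][290:390,250:375,::-1]
cv2.imwrite("pics/c7.png",cv2.resize(a,(500,400),interpolation=cv2.INTER_CUBIC))
E
```

```text
(no output)
```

View pics/c7.png

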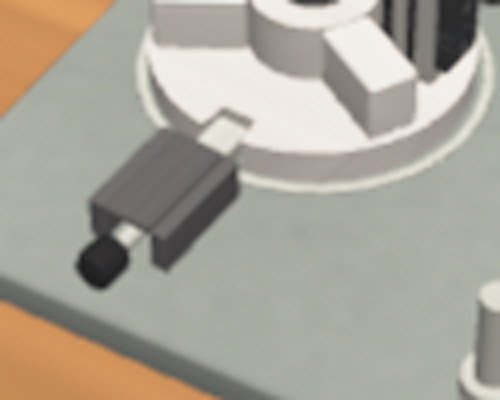

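The plunger has dropped: its nose fills the notch at crop (225,130) and the rear knob has moved in. Now I'll lean on the lug gradually.

>>> {"op": "drive_tool", "data": {"plan": [[0.0004,0,0,0,0,0,-1],[0.0004,0,0,0,0,0,-1],[0,0,0,0,0,0,-1]]}}

```text
t: 12.15
tcp_pos: [0.5581, 0.1213, 0.0483]
tool_rot: [0.999, -0.048, 0.0, 0.0]
force: [-0.6, 0.7, 0.6]
finger_gap: -0.004
gripper_force: 0.6
```

>>> {"op": "drive_tool", "data": {"plan": [[0.0004,0,0,0,0,0,-1],[0,0,0,0,0,0,-1]]}}

```text
t: 12.35
tcp_pos: [0.5585, 0.1212, 0.0483]
tool_rot: [0.999, -0.048, 0.0, 0.0]
force: [-0.6, -0.1, 0.5]
finger_gap: 0.003
gripper_force: 0.6
```

>>> {"op": "drive_tool", "data": {"plan": [[0.0004,0,0,0,0,0,-1],[0,0,0,0,0,0,-1]]}}

```text
t: 12.55
tcp_pos: [0.5588, 0.1212, 0.0483]
tool_rot: [0.999, -0.048, -0.0, -0.0]
force: [-1.6, 1.6, 0.8]
finger_gap: 0.0
gripper_force: 0.6
```

>>> {"op": "drive_tool", "data": {"plan": [[0.0004,0,0,0,0,0,-1],[0,0,0,0,0,0,-1]]}}

```text
t: 12.75
tcp_pos: [0.5592, 0.1211, 0.0483]
tool_rot: [0.999, -0.048, -0.0, 0.0]
force: [-1.0, 0.5, 0.8]
finger_gap: -0.005
gripper_force: 0.7
```

>>> {"op": "drive_tool", "data": {"plan": [[0.0004,0,0,0,0,0,-1],[0,0,0,0,0,0,-1]]}}

```text
t: 12.95
tcp_pos: [0.5594, 0.1211, 0.0482]
tool_rot: [0.999, -0.048, -0.0, 0.0]
force: [-1.4, 1.0, 0.2]
finger_gap: -0.002
gripper_force: 0.8
```

>>> {"op": "drive_tool", "data": {"plan": [[0.0004,0,0,0,0,0,-1],[0,0,0,0,0,0,-1]]}}

```text
t: 13.15
tcp_pos: [0.5596, 0.1211, 0.0482]
tool_rot: [0.999, -0.048, -0.001, -0.0]
force: [-2.6, 0.6, 0.5]
finger_gap: -0.003
gripper_force: 1.2
```

>>> {"op": "drive_tool", "data": {"plan": [[0.0004,0,0,0,0,0,-1],[0,0,0,0,0,0,-1]]}}

```text
t: 13.35
tcp_pos: [0.5598, 0.1212, 0.0482]
tool_rot: [0.999, -0.048, -0.001, -0.0]
force: [-3.1, 0.5, 1.2]
finger_gap: 0.004
gripper_force: 1.7
```

>>> {"op": "drive_tool", "data": {"plan": [[0.0004,0,0,0,0,0,-1],[0.0004,0,0,0,0,0,-1],[0,0,0,0,0,0,-1]]}}

```text
t: 13.65
tcp_pos: [0.5603, 0.1213, 0.0482]
tool_rot: [0.999, -0.048, -0.001, -0.0]
force: [-4.0, 2.4, 2.0]
finger_gap: 0.004
gripper_force: 2.6
```

>>> {"op": "drive_tool", "data": {"plan": [[0.0004,0,0,0,0,0,-1],[0.0004,0,0,0,0,0,-1],[0,0,0,0,0,0,-1]]}}

```text
t: 13.95
tcp_pos: [0.5604, 0.1213, 0.0481]
tool_rot: [0.999, -0.048, -0.002, -0.0]
force: [-5.4, 2.9, 1.5]
finger_gap: -0.001
gripper_force: 3.1
```

>>> {"op": "drive_tool", "data": {"plan": [[0.0004,0,0,0,0,0,-1],[0.0004,0,0,0,0,0,-1],[0.0004,0,0,0,0,0,-1],[0,0,0,0,0,0,-1]]}}

```text
t: 14.35
tcp_pos: [0.5605, 0.1214, 0.048]
tool_rot: [0.999, -0.048, -0.003, -0.0]
force: [-6.4, 3.2, 2.7]
finger_gap: -0.001
gripper_force: 3.8
```

```bash
python3 - <<'E'
from station import manip
import cv2,numpy as np
f=[]
for _ in range(3):
    im=manip.snapshot("scene")["image"]; f.append(manip.sense()["force"])
print(np.round(f,1),manip.sense()["tcp_pos"])
E
```

```text
[[-6.9  3.4  3.5]
 [-6.6  2.5  4.3]
 [-7.4  2.9  4. ]] [0.56048903 0.12139254 0.04804012]
```

>>> {"op": "drive_tool", "data": {"plan": [[0.0004,0,0,0,0,0,-1],[0.0004,0,0,0,0,0,-1],[0.0004,0,0,0,0,0,-1],[0.0004,0,0,0,0,0,-1],[0,0,0,0,0,0,-1]]}}

```text
t: 15.0
tcp_pos: [0.5607, 0.1215, 0.0478]
tool_rot: [0.999, -0.048, -0.004, -0.0]
force: [-9.1, 3.9, 4.3]
finger_gap: -0.0
gripper_force: 4.7
```

>>> {"op": "drive_tool", "data": {"plan": [[0.0003,0,0,0,0,0,-1],[0.0003,0,0,0,0,0,-1],[0,0,0,0,0,0,-1]]}}

```text
t: 15.3
tcp_pos: [0.5608, 0.1215, 0.0478]
tool_rot: [0.999, -0.048, -0.005, -0.0]
force: [-10.0, 4.4, 5.4]
finger_gap: -0.0
gripper_force: 5.1
```

>>> {"op": "drive_tool", "data": {"plan": [[0,0,0,0,0,0,-1],[0,0,0,0,0,0,-1],[0,0,0,0,0,0,-1],[0,0,0,0,0,0,-1],[0,0,0,0,0,0,-1],[0,0,0,0,0,0,-1],[0,0,0,0,0,0,-1],[0,0,0,0,0,0,-1]]}}

```text
t: 16.1
tcp_pos: [0.5608, 0.1215, 0.0478]
tool_rot: [0.999, -0.048, -0.005, -0.0]
force: [-9.7, 3.3, 5.6]
finger_gap: 0.004
gripper_force: 5.1
```

It held about 12 N for roughly 0.8 s. Next I'll back off, lift, turn and move outside the knob.

>>> {"op": "drive_tool", "data": {"plan": [[-0.003,0,0,0,0,0,-1],[-0.003,0,0,0,0,0,-1],[-0.004,0,0,0,0,0,-1],[0,0,0,0,0,0,-1]]}}

```text
t: 16.5
tcp_pos: [0.5566, 0.1212, 0.0486]
tool_rot: [0.999, -0.048, 0.001, 0.0]
force: [1.0, -0.6, 0.2]
finger_gap: 0.001
gripper_force: 0.0
```

>>> {"op": "drive_tool", "data": {"plan": [[0,0,-0.03,0,0,0,-1],[0,0,-0.03,0,0,0,-1],[0,0,-0.025,0,0,0,-1],[0,0,0,0,0,-7,-1],[0,0,0,0,0,-7,-1],[0,0,0,0,0,-7,-1],[0,0,0,0,0,-5.6,-1],[0,0,0,0,0,0,-1],[0,0,0,0,0,0,-1]]}}

```text
t: 17.4
tcp_pos: [0.5563, 0.1212, 0.1336]
tool_rot: [0.983, 0.182, 0.001, 0.0]
force: [0.2, 0.1, -0.2]
finger_gap: -0.004
gripper_force: 0.0
```

>>> {"op": "drive_tool", "data": {"plan": [[-0.006,-0.033,0,0,0,0,-1],[-0.006,-0.033,0,0,0,0,-1],[-0.005,-0.031,0,0,0,0,-1],[0,0,0,0,0,0,-1],[0,0,0,0,0,0,-1]]}}

```text
t: 17.9
tcp_pos: [0.505, 0.2063, 0.1335]
tool_rot: [0.983, 0.184, 0.001, 0.0]
force: [-0.3, -0.6, 0.3]
finger_gap: 0.002
gripper_force: 0.0
```

```bash
python3 - <<'E'
from station import manip
import cv2
a=manip.snapshot("scene")["image"][150:390,230:530,::-1]
cv2.imwrite("pics/c8.png",cv2.resize(a,(600,480),interpolation=cv2.INTER_CUBIC))
E
```

```text
(no output)
```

View pics/c8.png

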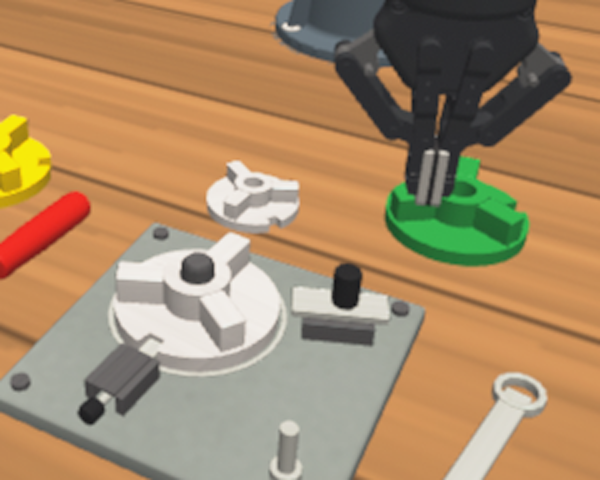

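The hub is still locked, with the nose in the notch at crop (150,345). The gripper is beyond the knob at (347,285). I'll descend and push.

>>> {"op": "drive_tool", "data": {"plan": [[0,0,0.03,0,0,0,-1],[0,0,0.03,0,0,0,-1],[0,0,0.018,0,0,0,-1],[0,0,0,0,0,0,-1],[0,0.003,0,0,0,0,-1],[0,0.003,0,0,0,0,-1],[0,0.003,0,0,0,0,-1],[0,0,0,0,0,0,-1]]}}

```text
t: 18.75
tcp_pos: [0.5089, 0.1971, 0.0563]
tool_rot: [0.983, 0.183, 0.001, 0.0]
force: [-0.1, 0.7, -1.1]
finger_gap: -0.0
gripper_force: 0.0
```

>>> {"op": "drive_tool", "data": {"plan": [[0,0.003,0,0,0,0,-1],[0,0.003,0,0,0,0,-1],[0,0.003,0,0,0,0,-1],[0,0.003,0,0,0,0,-1],[0,0.003,0,0,0,0,-1]]}}

```text
t: 19.25
tcp_pos: [0.5134, 0.1836, 0.0555]
tool_rot: [0.983, 0.183, 0.0, -0.0]
force: [-0.5, 1.9, 1.3]
finger_gap: -0.005
gripper_force: 1.3
```

>>> {"op": "drive_tool", "data": {"plan": [[0,0.003,0,0,0,0,-1],[0,0.003,0,0,0,0,-1],[0,0.003,0,0,0,0,-1],[0,0,0,0,0,0,-1]]}}

```text
t: 19.65
tcp_pos: [0.5168, 0.1746, 0.0553]
tool_rot: [0.983, 0.183, 0.0, 0.0]
force: [-0.6, 1.2, 0.4]
finger_gap: 0.0
gripper_force: 0.3
```

>>> {"op": "drive_tool", "data": {"plan": [[0,0.0015,0,0,0,0,-1],[0,0.0015,0,0,0,0,-1],[0,0.0015,0,0,0,0,-1],[0,0,0,0,0,0,-1]]}}

```text
t: 20.05
tcp_pos: [0.5183, 0.1707, 0.0553]
tool_rot: [0.983, 0.183, 0.0, 0.0]
force: [0.4, 1.6, 1.7]
finger_gap: -0.004
gripper_force: 0.8
```

>>> {"op": "drive_tool", "data": {"plan": [[0,0.001,0,0,0,0,-1],[0,0.001,0,0,0,0,-1],[0,0.001,0,0,0,0,-1],[0,0,0,0,0,0,-1]]}}

```text
t: 20.45
tcp_pos: [0.5194, 0.168, 0.0553]
tool_rot: [0.983, 0.183, 0.0, 0.0]
force: [1.1, 2.6, -0.3]
finger_gap: 0.002
gripper_force: 1.0
```

>>> {"op": "drive_tool", "data": {"plan": [[0,0.001,0,0,0,0,-1],[0,0.001,0,0,0,0,-1],[0,0,0,0,0,0,-1]]}}

```text
t: 20.75
tcp_pos: [0.5197, 0.167, 0.0553]
tool_rot: [0.983, 0.183, -0.0, -0.001]
force: [-0.2, 7.1, 1.4]
finger_gap: -0.002
gripper_force: 3.1
```

>>> {"op": "drive_tool", "data": {"plan": [[0,0.001,0,0,0,0,-1],[0,0.001,0,0,0,0,-1],[0,0,0,0,0,0,-1],[0,0,0,0,0,0,-1],[0,0,0,0,0,0,-1]]}}

```text
t: 21.25
tcp_pos: [0.5198, 0.1668, 0.0553]
tool_rot: [0.983, 0.183, -0.0, -0.002]
force: [-1.1, 13.2, 1.0]
finger_gap: -0.001
gripper_force: 6.3
```

>>> {"op": "drive_tool", "data": {"plan": [[0,-0.005,0,0,0,0,-1],[0,-0.008,0,0,0,0,-1],[0,-0.008,0,0,0,0,-1],[0,0,0,0,0,0,-1],[0,0,-0.03,0,0,0,-1],[0,0,-0.03,0,0,0,-1],[0,-0.03,-0.03,0,0,0,-1],[0,-0.03,0,0,0,0,-1],[0,0,0,0,0,0,-1],[0,0,0,0,0,0,-1]]}}

```text
t: 22.25
tcp_pos: [0.4912, 0.24, 0.1453]
tool_rot: [0.983, 0.184, -0.0, 0.0]
force: [0.3, -1.5, -0.8]
finger_gap: 0.0
gripper_force: 0.0
```

```bash
python3 - <<'E'
from station import manip
import cv2
a=manip.snapshot("scene")["image"][210:410,210:460,::-1]
cv2.imwrite("pics/c9.png",cv2.resize(a,(625,500),interpolation=cv2.INTER_CUBIC))
E
```

```text
(no output)
```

View pics/c9.png

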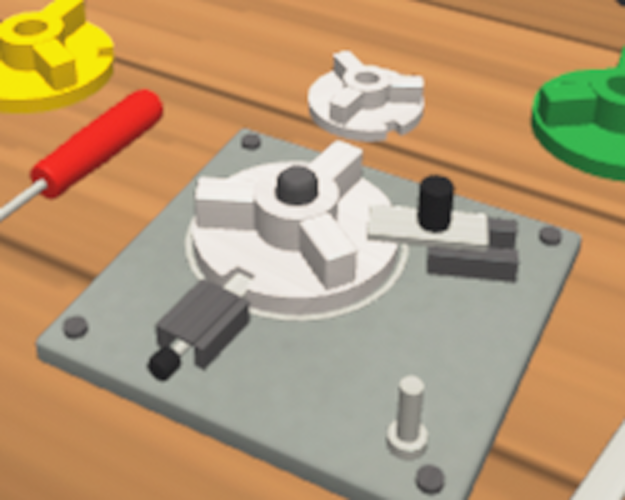

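The strap is home over the flange at crop (385,225), the nose is in the notch at (238,283), the hub is flat, and the gripper is clear of everything. I'm handing the job in.

```bash
python3 -c "
from station import manip
print(manip.sign_off())"
```

```text
the job is handed in; nothing more can be done
None
```

I turned the hub until the plunger dropped into the notch, leaned on the lug at about 12 N for roughly 0.8 s (highest reading 12.2 N), slid the clamp strap home to its stop, moved the gripper clear and handed the job in; no verdict was returned.

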